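Crank the vial rack under the sampling needle

TASK

Turn the blue-handled hand crank clockwise (seen from above), by as many turns as it takes, until the yellow pointer of the carriage with the blue-capped vials lines up with the green sampling post, then let go. Move the carriage only by its crank, not by touching it, and leave the other slide, the one with the black crank handle, as it is.

Things in the scene. Friction and masses are not known exactly. Their poses are not given: they have to be found in the camera images.
- crank: Steel crank with a free-spinning blue handle, on a white gearbox. Origin on the vertical crank axis, at the arm's underside, 88 mm above the table; z up, x along the arm (20 wide, 8 thick) to the handle: upright cylinder, 22 mm diameter, 50 tall, centre at (55, 0, 34) mm, top 147 mm above the table. Turns with 2 N, stays where left; all else within 110 mm of the axis is lower than the arm.
- carriage: Grey carriage (70 x 86 mm, 87 tall) with 12 blue-capped vials, on the crank's slide. Origin at the tip of its yellow pointer, on its left side seen from the crank, 34 mm above the table; x along the rail, away from the crank, y left, z up. One clockwise turn (from above) moves it 50 mm along +x, counter-clockwise brings it back. Starts 54 to 110 mm short of the green post; no stop near it.
- mark (a point): Mark to reach: point at pointer height (34 mm up) on the face of the fixed green sampling post (12 mm square, 132 tall, with an arm and needle over the rail), left of the rail seen from the crank, 3 mm beside the line the pointer's tip runs along. x along the rail, away from the crank, y left, z up.
- spare_handle_center (a point): Centre of the black crank handle of the other slide (same build, but four amber bottles with white caps and a red post), to be left alone. Which slide stands on the robot's left and which on its right varies.
Not all that is in view belongs to the job. Of the things that look like the part that bears mark, the middle-sized one is meant.

How it is judged:
By the outcome, as a careful person would: the job done as asked, in the order asked, and still so for the second after the job is handed in, with the robot touching nothing.
It also fails if it takes over 64 s, if anything falls off the work surface, if the arm or the gripper's body presses on something with over 40 N, if the wrist force passes 120 N, or if a joint passes its speed limit or range.

ROBOT

A 6-joint arm with a two-finger parallel gripper is mounted at the origin on the work surface. World frame = base frame: x ahead of the robot, y to its left, z up, the work surface at z = 0. Lengths are in m, angles in degrees, forces in N, time in s.
With the tool pointing down it reaches from about 0.4 to 0.825 m from the base axis. Payload 7 kg.
Tool frame: the origin (TCP) lies on the centre line of the jaws, within the pads' length; the fingertips stand 14 mm ahead of it and the grasp point (between the pads) lies 5 mm behind it; z points along the fingers, y is the line along which they close (so a half turn about z gives the same grasp; the last joint's range is limited). The gripper opens to 88 mm and grips with 3 to 60 N. Pads are 19 mm wide; open, the fingers measure 130 mm over their backs; the gripper's body (78 mm by 193 mm) begins 47 mm behind the grasp point.
Start: joints at [-46.69, 20.546, 0.682, 0, -70.136, -16.507], TCP at [0.304, -0.602, 0.241] pointing down, gripper open.
Joint ranges: [-176.03, 176.03], [-82.01, 121.73], [-58.28, 71.71], [-173.87, 95.51], [-174.79, -0.11], [-173.66, 173.66]. Speed limits (degrees/s): [136.94, 136.94, 172.46, 180, 180, 180].

INTERFACE

Orientations are given as [roll, pitch, yaw] about the fixed x, y, z axes, in that order (R = Rz(yaw) Ry(pitch) Rx(roll)).
In Python, from plant import r gives the robot as it stands.
- The arm moves only by the tool send_rows, never from a script. Its argument "steps" is a list of rows, each an object with "dp": the shift along the tool's x, y, z in mm, a list of three; "roll": the turn about the tool's z in rad; "jaw": the opening in per cent of the stroke, from 0 (shut) to 100 (fully open). In form: [{"dp": [tx, ty, tz], "roll": roll, "jaw": jaw}, ...]. A call has 1 to 5 rows; each row is the pose to reach, as a shift and turn from the pose commanded when the call began, along the tool's axes at that moment; what a row does not reach only later rows make up. A row lasts 1/8 s, in which the tool goes at most 62.5 mm and 10.7 degrees, less where a joint would pass 70% of its speed; a pose out of reach is approached as far as the arm can. A call with a gripper value outside its range is refused whole. The fingers move at their own pace and stop on an object; "newtons" is the grip in N (left out, the last holds). Time passes only in rows, so rows that repeat a pose let the fingers close. It gives the time, the measured TCP pose, the force, the opening and the grip force at its end, in the units of the state.
- r.get_state(): the state, without advancing time (a new reading comes with each control period).
- r.capture(name): name is "scene" or "top" or "wrist"; returns a dict with "image" (420x560x3 uint8, blue, green, red), "K" (3x3 intrinsics, pixels), "dist" ([k1, k2, p1, p2, k3] as OpenCV has them; the pictures are not rectified), "rvec" (rotation vector, rad) and "tvec" (3), from world to camera coordinates, as OpenCV has them. Camera axes: x right, y down, z forward; pixel columns grow to the right and rows downward; lengths in m; the calibration is good to about 2 mm. A picture is of the moment at which its call begins. There is no depth.
- r.close_job(): hands the job in; it is judged then, once.
The state is a dict: "time_s": time; "joints": joint angles; "qd": joint speeds; "joint_torque": joint torques, N m; "tcp_pos": TCP position; "eef_rot": TCP orientation; "contact_force": force on the tool from outside, world axes, zero at the start; "moment": the same for the moment, N m; "gripper_width": finger opening in m; "gripper_force": force on a finger pad.
Only numpy, scipy, OpenCV 4.12 (cv2) and the standard library are available. Lean on these libraries where they do the work, as an engineer would, in place of code of your own. Each camera call takes 0.05 s, during which the arm holds its last target. There are 200 camera calls.

## Working session

There is one attempt and no reset: what is moved stays moved. The work goes in short steps, Python scripts to look and compute and a tool call to move; the robot and the scene stay as the last step left them, time stands still between calls to the robot, and variables do not carry over. Pictures are saved under pics/ and viewed, at most 10 in all, crops included, and the job is handed in when it is done.

Besides the shell and the picture viewer there is one more tool, called after ">>>" as name(argument=value, ...) on one line, values as JSON. send_rows: Moves the arm, as the interface text tells. Its arguments: {"type":"object","properties":{"steps":{"type":"array","items":{"type":"object","properties":{"dp":{"type":"array","items":{"type":"number"}},"roll":{"type":"number"},"jaw":{"type":"number"}}}},"newtons":{"type":"number"}},"required":["steps"]}

```bash
ls; mkdir -p pics
python3 - <<'E'
from plant import r
import cv2,pickle
d={}
for n in("scene","top"):
    c=r.capture(n);d[n]=c;cv2.imwrite(f"pics/{n}0.png",c["image"])
pickle.dump(d,open("c0.pkl","wb"))
s=r.get_state();print({k:s[k] for k in("time_s","tcp_pos","eef_rot","gripper_width")})
E
```

```text
pics
{'time_s': 0.1, 'tcp_pos': array([ 0.3041755 , -0.60211939,  0.23976529]), 'eef_rot': array([ 1.79919110e+02, -6.07744948e-03, -1.53202829e+02]), 'gripper_width': 0.08802371278854212}
```

View pics/scene0.png

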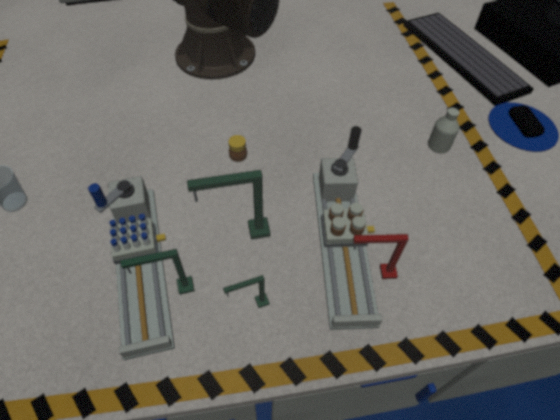

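View pics/top0.png

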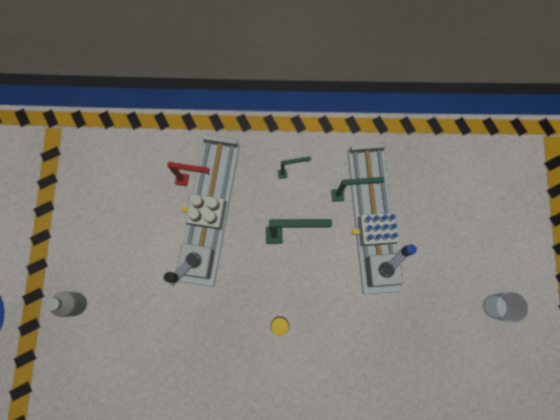

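Candidates for the green post (scene px): large (258,228), middle (185,285), small (262,300). The middle one stands by the blue-vial rail and matches the description. Candidates for the crank: blue handle (97,195) and black (354,138). I choose the blue one and check it in close crops.

Run:
```python
import cv2,pickle,numpy as np
d=pickle.load(open("c0.pkl","rb"))
t=d["top"]["image"][140:300,320:430]; s=d["scene"]["image"][170:300,80:210]
a=cv2.resize(t,None,fx=3.7,fy=3.7,interpolation=2);b=cv2.resize(s,None,fx=3,fy=3,interpolation=2)
im=np.zeros((600,800,3),np.uint8);im[:a.shape[0],:a.shape[1]]=a;im[:b.shape[0],408:408+390]=b
cv2.imwrite("pics/crop0.png",im)
```

```text
(no output)
```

View pics/crop0.png

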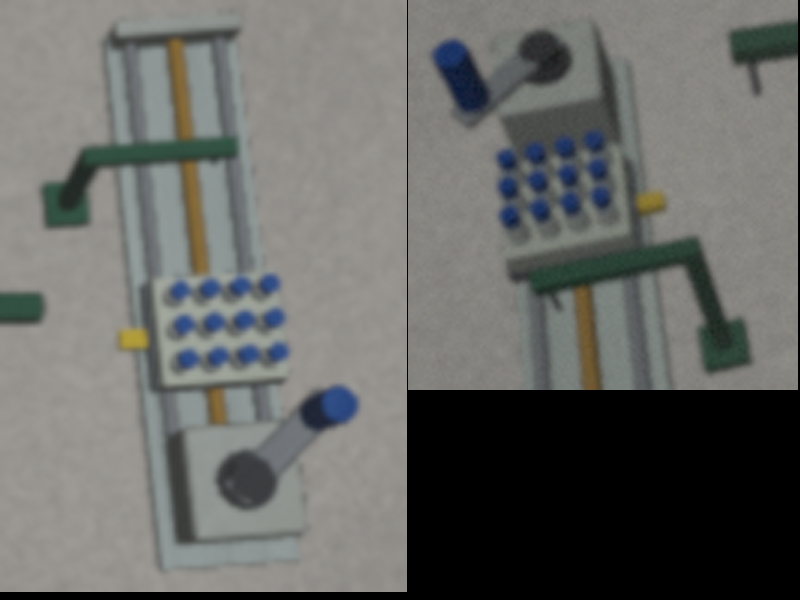

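The crops show the blue handle top at crop px (340,404) left panel, hub (246,480), pointer tip (119,340) and the middle post's foot at (66,205). The rail runs (107,40) to (163,568).

```bash
cat > h.py <<'E'
import cv2,numpy as np
def ray(c,uv):
    p=cv2.undistortPoints(np.array([[uv]],float),c["K"],np.array(c["dist"],float)).ravel()
    R=cv2.Rodrigues(np.array(c["rvec"],float))[0];o=-R.T@np.ravel(c["tvec"])
    return o,R.T@np.array([p[0],p[1],1])
def at(c,uv,z):
    o,v=ray(c,uv);return o+v*(z-o[2])/v[2]
def proj(c,P):
    return cv2.projectPoints(np.atleast_2d(np.array(P,float)),np.array(c["rvec"],float),np.array(c["tvec"],float),c["K"],np.array(c["dist"],float))[0][:,0]
E
python3 - <<'E'
import pickle,numpy as np
from h import *
np.set_printoptions(precision=4,suppress=True)
d=pickle.load(open("c0.pkl","rb"));T=d["top"];S=d["scene"]
t=lambda x,y:(320+(x+.5)/3.7-.5,140+(y+.5)/3.7-.5); s=lambda x,y:(80+(x-407.5)/3-.5,170+(y+.5)/3-.5)
H=at(T,t(340,404),.147);print("handle",H,at(S,s(450,55),.147))
A=at(T,t(246,480),.098);print("axis",A,at(S,s(545,52),.098),"r",np.hypot(*(H-A)[:2]))
P=at(T,t(119,340),.036);print("ptr",P,at(S,s(664,203),.034))
M=at(T,t(66,205),.006);print("post",M,at(S,s(724,347),.006))
u=at(T,t(107,40),.01)-at(T,t(163,568),.01);u2=at(T,t(178,40),.03)-at(T,t(217,410),.03)
for w in(u,u2):
    w=w/np.linalg.norm(w);print("dir",w,np.degrees(np.arctan2(w[1],w[0])),"dist",(M-P)@w,"lat",(M-P)@[-w[1],w[0],0], "axis->ptr lat",(P-A)@[-w[1],w[0],0])
E
```

```text
handle [ 0.5792 -0.2557  0.147 ] [ 0.5812 -0.2549  0.147 ]
axis [ 0.5388 -0.2127  0.098 ] [ 0.5463 -0.2118  0.098 ] r 0.0590670067339936
ptr [ 0.6313 -0.1483  0.036 ] [ 0.6323 -0.1487  0.034 ]
post [ 0.727  -0.1186  0.006 ] [ 0.7274 -0.1189  0.006 ]
dir [0.9959 0.0906 0.    ] 5.198419828457466 dist 0.09801458561111843 lat 0.02089862943591144 axis->ptr lat 0.055735280958854515
dir [0.9966 0.0826 0.    ] 4.737994138170496 dist 0.09784348249991177 lat 0.02168558592955845 axis->ptr lat 0.05652077541613228
```

>>> send_rows(steps=[{"dp": [-50, 23, 0], "roll": 0, "jaw": 50}, {"dp": [-101, 46, 0], "roll": 0, "jaw": 50}, {"dp": [-151, 69, 0], "roll": 0, "jaw": 50}, {"dp": [-201, 92, 0], "roll": 0, "jaw": 50}, {"dp": [-252, 116, 0], "roll": 0, "jaw": 50}], newtons=10)

```text
time_s: 0.72
tcp_pos: [0.4777, -0.3837, 0.2403]
eef_rot: [180.0, -0.0, -153.2]
contact_force: [0.8, -0.9, -0.3]
gripper_width: 0.0456
gripper_force: 0.0
```

>>> send_rows(steps=[{"dp": [-40, 18, 0], "roll": 0, "jaw": 50}, {"dp": [-80, 37, 0], "roll": 0, "jaw": 50}, {"dp": [-120, 55, 0], "roll": 0, "jaw": 50}, {"dp": [-151, 69, 0], "roll": 0, "jaw": 50}, {"dp": [-151, 69, 0], "roll": 0, "jaw": 50}])

```text
time_s: 1.35
tcp_pos: [0.5817, -0.2537, 0.2398]
eef_rot: [180.0, -0.0, -153.0]
contact_force: [-0.3, -0.2, 0.4]
gripper_width: 0.0434
gripper_force: 0.0
```

Run:
```python
from plant import r
import cv2,pickle
from h import *
c=r.capture("wrist");pickle.dump(c,open("c1.pkl","wb"))
cv2.imwrite("pics/wrist1.png",cv2.resize(c["image"],(800,600),interpolation=2))
s=r.get_state();print(s["tcp_pos"],s["eef_rot"],s["gripper_width"],s["contact_force"])
print(proj(c,[[.580,-.2553,.147],[.5433,-.2144,.098],[.6315,-.1485,.034],[.727,-.1188,.034]])*800/560)
```

```text
[ 0.58087277 -0.25468485  0.23988309] [ 1.79954898e+02 -5.32391972e-02 -1.53096005e+02] 0.04383386905648564 [ 0.15118296 -0.19598523  0.00953491]
[[405.09865749 302.74712607]
 [493.13415586 254.10703957]
 [495.42183015 367.83052253]
 [468.99994925 469.44985338]]
```

View pics/wrist1.png

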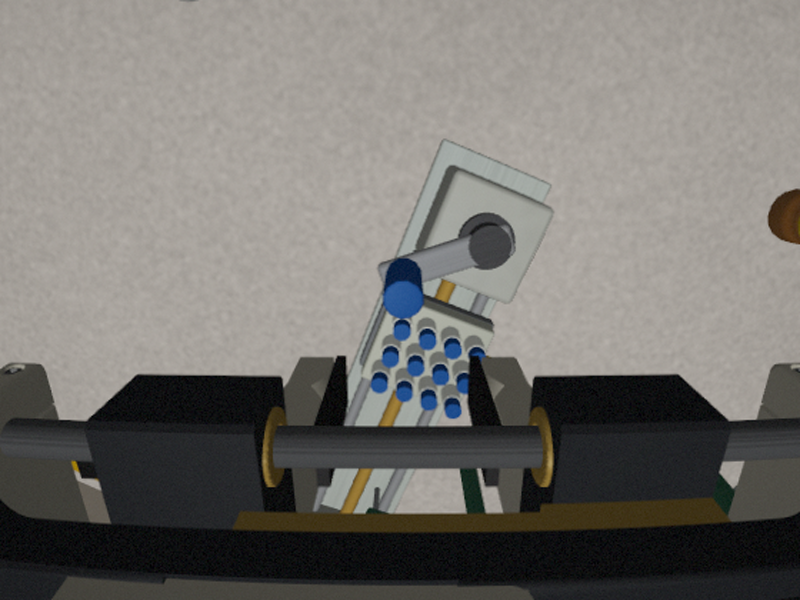

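The wrist view shows the blue handle top at (403,298) and the hub cap at (490,245), close to my predictions. I triangulate both.

Run:
```python
import pickle
from h import *
np.set_printoptions(precision=4,suppress=True)
d=pickle.load(open("c0.pkl","rb"));T=d["top"];S=d["scene"];W=pickle.load(open("c1.pkl","rb"))
t=lambda x,y:(320+(x+.5)/3.7-.5,140+(y+.5)/3.7-.5); s=lambda x,y:(80+(x-407.5)/3-.5,170+(y+.5)/3-.5); w=lambda x,y:(x*.7,y*.7)
def tri(L):
    A=np.zeros((3,3));b=np.zeros(3)
    for c,uv in L:
        o,v=ray(c,uv);v=v/np.linalg.norm(v);Q=np.eye(3)-np.outer(v,v);A+=Q;b+=Q@o
    return np.linalg.solve(A,b)
print("handle",tri([(T,t(340,404)),(S,s(450,55)),(W,w(403,298))]),at(W,w(403,298),.147))
print("hub",tri([(T,t(246,480)),(S,s(545,52)),(W,w(490,245))]))
for z in(.098,.104,.11):print(z,at(T,t(246,480),z),at(S,s(545,52),z),at(W,w(490,245),z))
```

```text
handle [ 0.5792 -0.2565  0.1443] [ 0.5782 -0.2574  0.147 ]
hub [ 0.5396 -0.2152  0.089 ]
0.098 [ 0.5388 -0.2127  0.098 ] [ 0.5463 -0.2118  0.098 ] [ 0.5393 -0.2189  0.098 ]
0.104 [ 0.5383 -0.2113  0.104 ] [ 0.5514 -0.21    0.104 ] [ 0.5386 -0.2204  0.104 ]
0.11 [ 0.5379 -0.2099  0.11  ] [ 0.5566 -0.2083  0.11  ] [ 0.5379 -0.2219  0.11  ]
```

>>> send_rows(steps=[{"dp": [2, 0, 45], "roll": 0, "jaw": 50}, {"dp": [2, 0, 90], "roll": 0, "jaw": 50}, {"dp": [2, 0, 118], "roll": 0, "jaw": 50}, {"dp": [2, 0, 118], "roll": 0, "jaw": 20}, {"dp": [2, 0, 118], "roll": 0, "jaw": 10}], newtons=10)

```text
time_s: 2.02
tcp_pos: [0.5793, -0.2573, 0.1239]
eef_rot: [-179.9, 0.0, -153.2]
contact_force: [-0.2, 0.2, 0.8]
gripper_width: 0.0289
gripper_force: 0.0
```

>>> send_rows(steps=[{"dp": [0, 0, 0], "roll": 0, "jaw": 10}, {"dp": [0, 0, 0], "roll": 0, "jaw": 10}])

```text
time_s: 2.28
tcp_pos: [0.5799, -0.2571, 0.1243]
eef_rot: [-179.9, 0.1, -153.2]
contact_force: [0.1, -1.6, 3.4]
gripper_width: 0.0216
gripper_force: 10.0
```

Run:
```python
from plant import r
import cv2,numpy as np
ims=[cv2.resize(r.capture(n)["image"][a:b,c:d],(400,400),interpolation=2) for n,a,b,c,d in(("scene",150,310,60,220),("top",140,300,310,470))]
cv2.imwrite("pics/g.png",np.hstack(ims))
s=r.get_state();print(s["tcp_pos"],s["eef_rot"],s["gripper_width"],s["contact_force"],s["gripper_force"])
```

```text
[ 0.57994156 -0.2570796   0.12425679] [-1.79863636e+02  1.20373752e-01 -1.53173292e+02] 0.02133381020205612 [ 0.19915251 -2.23065384  5.64535248] 10.00196592645807
```

View pics/g.png

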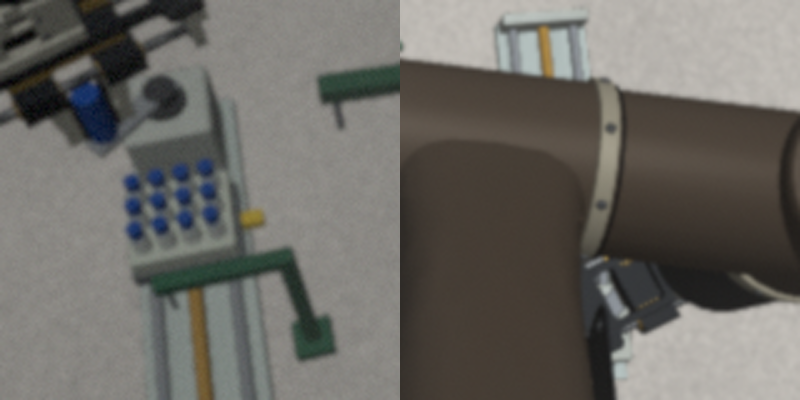

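The grip holds the blue handle (scene crop (95,112)) and the width is 21 mm. I compute the arc steps.

Run:
```python
import numpy as np
def tab(a0,st,n=5):
    a=np.radians(a0-st*np.arange(n+1));p=55*np.c_[np.cos(a),-np.sin(a)];return np.round(p[1:]-p[0],1).tolist()
print(tab(106.6,10));
for k in range(4):print(56.6-90*k,tab(56.6-90*k,18))
```

```text
[[9.4, -1.9], [19.0, -2.2], [28.5, -0.8], [37.6, 2.2], [46.0, 6.8]]
56.6 [[12.7, 11.6], [21.2, 26.6], [24.7, 43.4], [22.7, 60.5], [15.6, 76.2]]
-33.4 [[-11.6, 12.7], [-26.6, 21.2], [-43.4, 24.7], [-60.5, 22.7], [-76.2, 15.6]]
-123.4 [[-12.7, -11.6], [-21.2, -26.6], [-24.7, -43.4], [-22.7, -60.5], [-15.6, -76.2]]
-213.4 [[11.6, -12.7], [26.6, -21.2], [43.4, -24.7], [60.5, -22.7], [76.2, -15.6]]
```

>>> send_rows(steps=[{"dp": [9.4, -1.9, 0], "roll": 0, "jaw": 10}, {"dp": [19, -2.2, 0], "roll": 0, "jaw": 10}, {"dp": [28.5, -0.8, 0], "roll": 0, "jaw": 10}, {"dp": [37.6, 2.2, 0], "roll": 0, "jaw": 10}, {"dp": [46, 6.8, 0], "roll": 0, "jaw": 10}])

```text
time_s: 3.0
tcp_pos: [0.5359, -0.273, 0.1243]
eef_rot: [-179.8, 0.1, -153.2]
contact_force: [1.5, -8.1, 5.6]
gripper_width: 0.0216
gripper_force: 10.0
```

```bash
cat > st.py <<'E'
from plant import r
import cv2,numpy as np
def st():
    s=r.get_state();p=s["tcp_pos"]-[.5413,-.2163,0]
    print(s["tcp_pos"].round(4),"r",np.hypot(*p[:2]).round(4),"phi",np.degrees(np.arctan2(p[1],p[0])).round(1),"w",round(s["gripper_width"],4),"F",np.round(s["contact_force"],1),s["gripper_force"],"t",s["time_s"])
st()
E
python3 st.py
```

```text
[ 0.5359 -0.273   0.1243] r 0.057 phi -95.5 w 0.0216 F [ 1.5 -8.1  5.6] 10.000675063056406 t 3.0
```

>>> send_rows(steps=[{"dp": [12.7, 11.6, 0], "roll": 0, "jaw": 10}, {"dp": [21.2, 26.6, 0], "roll": 0, "jaw": 10}, {"dp": [24.7, 43.4, 0], "roll": 0, "jaw": 10}, {"dp": [22.7, 60.5, 0], "roll": 0, "jaw": 10}, {"dp": [15.6, 76.2, 0], "roll": 0, "jaw": 10}])

```text
time_s: 3.62
tcp_pos: [0.4866, -0.2104, 0.1241]
eef_rot: [-179.9, 0.1, -153.2]
contact_force: [3.1, -1.8, 6.4]
gripper_width: 0.0214
gripper_force: 10.0
```

```bash
python3 st.py
python3 - <<'E'
from plant import r
import cv2,numpy as np
c=r.capture("scene");cv2.imwrite("pics/s2.png",cv2.resize(c["image"][150:310,60:220],(600,600),interpolation=2))
E
```

```text
[ 0.4866 -0.2104  0.1241] r 0.055 phi 173.8 w 0.0214 F [ 3.1 -1.8  6.4] 10.001285285688937 t 3.625
```

View pics/s2.png

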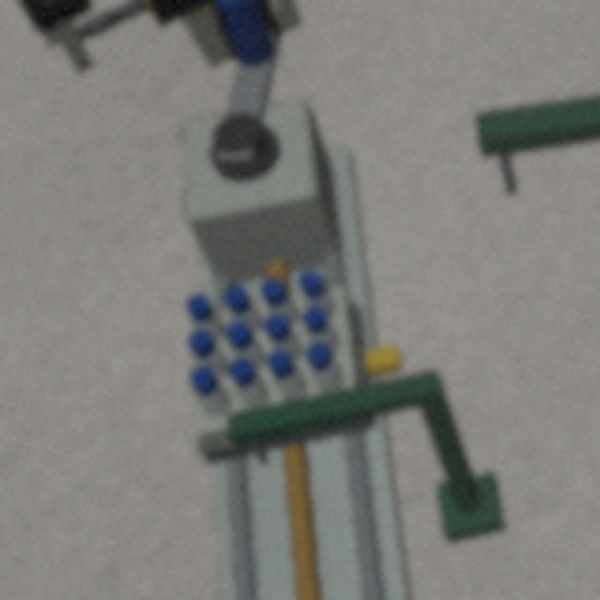

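The handle is still gripped (245,30). The carriage has moved toward the post, with the pointer now at (385,358). I continue.

>>> send_rows(steps=[{"dp": [-11.6, 12.7, 0], "roll": 0, "jaw": 10}, {"dp": [-26.6, 21.2, 0], "roll": 0, "jaw": 10}, {"dp": [-43.4, 24.7, 0], "roll": 0, "jaw": 10}, {"dp": [-60.5, 22.7, 0], "roll": 0, "jaw": 10}, {"dp": [-76.2, 15.6, 0], "roll": 0, "jaw": 10}])

```text
time_s: 4.3
tcp_pos: [0.5481, -0.1626, 0.124]
eef_rot: [-179.9, -0.0, -153.1]
contact_force: [-2.1, -10.6, 8.5]
gripper_width: 0.0214
gripper_force: 10.0
```

>>> send_rows(steps=[{"dp": [-12.7, -11.6, 0], "roll": 0, "jaw": 10}, {"dp": [-21.2, -26.6, 0], "roll": 0, "jaw": 10}, {"dp": [-24.7, -43.4, 0], "roll": 0, "jaw": 10}, {"dp": [-22.7, -60.5, 0], "roll": 0, "jaw": 10}, {"dp": [-15.6, -76.2, 0], "roll": 0, "jaw": 10}])

```text
time_s: 4.92
tcp_pos: [0.5972, -0.223, 0.124]
eef_rot: [-179.9, 0.1, -153.1]
contact_force: [-1.2, 2.2, 11.1]
gripper_width: 0.0216
gripper_force: 10.0
```

```bash
python3 st.py
```

```text
[ 0.5972 -0.223   0.124 ] r 0.0563 phi -6.8 w 0.0216 F [-1.2  2.2 11.1] 10.009054009972544 t 4.925
```

>>> send_rows(steps=[{"dp": [11.6, -12.7, 0], "roll": 0, "jaw": 10}, {"dp": [26.6, -21.2, 0], "roll": 0, "jaw": 10}, {"dp": [43.4, -24.7, 0], "roll": 0, "jaw": 10}, {"dp": [60.5, -22.7, 0], "roll": 0, "jaw": 10}, {"dp": [76.2, -15.6, 0], "roll": 0, "jaw": 10}])

```text
time_s: 5.55
tcp_pos: [0.536, -0.2724, 0.1241]
eef_rot: [-179.8, 0.1, -153.2]
contact_force: [1.3, 1.0, 8.2]
gripper_width: 0.0218
gripper_force: 10.0
```

>>> send_rows(steps=[{"dp": [12.7, 11.6, 0], "roll": 0, "jaw": 10}, {"dp": [21.2, 26.6, 0], "roll": 0, "jaw": 10}, {"dp": [24.7, 43.4, 0], "roll": 0, "jaw": 10}, {"dp": [22.7, 60.5, 0], "roll": 0, "jaw": 10}, {"dp": [15.6, 76.2, 0], "roll": 0, "jaw": 10}])

```text
time_s: 6.18
tcp_pos: [0.4876, -0.2102, 0.1241]
eef_rot: [-179.9, 0.2, -153.2]
contact_force: [6.5, -2.8, 4.6]
gripper_width: 0.0217
gripper_force: 10.0
```

```bash
python3 st.py
python3 - <<'E'
from plant import r
import cv2,pickle
c=r.capture("scene");pickle.dump(c,open("c3.pkl","wb"));cv2.imwrite("pics/s3.png",cv2.resize(c["image"][210:310,90:220],(780,600),interpolation=2))
E
```

```text
[ 0.4876 -0.2102  0.1241] r 0.054 phi 173.5 w 0.0217 F [ 6.5 -2.8  4.6] 10.001698817359284 t 6.175
```

View pics/s3.png

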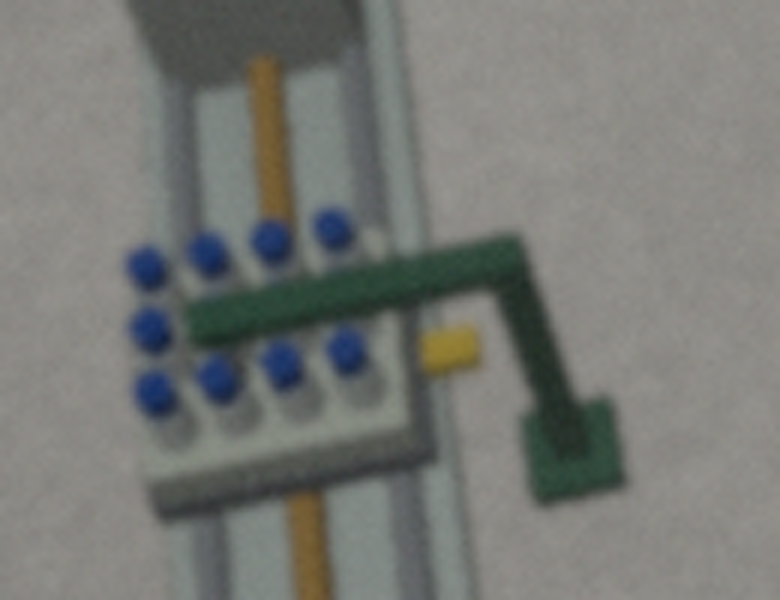

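The handle is now 500° round. The pointer tip is at crop (479,347) and the post's foot is centred near (574,449). I compute the remaining distance.

Run:
```python
import pickle
from h import *
np.set_printoptions(precision=4,suppress=True)
S=pickle.load(open("c3.pkl","rb"));d=pickle.load(open("c0.pkl","rb"));T=d["top"]
q=lambda x,y:(90+(x+.5)/6-.5,210+(y+.5)/6-.5)
P=at(S,q(479,347),.034);M=at(S,q(574,449),.006)
w=np.array([np.cos(np.radians(5)),np.sin(np.radians(5)),0])
print(P,M,(M-P)@w,(M-P)@[-w[1],w[0],0])
p0=np.array([.632,-.1485,.034]);print("moved",(P-p0)@w,"expect",500/7.2)
# project the post axis and predicted aligned tip back
pm=proj(S,[M+[0,0,z] for z in(0,.028,.12)]);print((pm-[90,210]+.5)*6-.5)
C=np.array([[x,y] for x,y in((525,412),(612,400),(622,485),(540,500))])
for c in C: print(at(S,q(*c),.006))
```

```text
[ 0.7003 -0.1422  0.034 ] [ 0.7256 -0.1183  0.006 ] 0.02723341882933629 0.021606255425958523
moved 0.06861743351348781 expect 69.44444444444444
[[574.     449.    ]
 [559.7991 408.589 ]
 [506.974  257.5859]]
[ 0.7102 -0.1331  0.006 ]
[ 0.7102 -0.1054  0.006 ]
[ 0.7403 -0.1041  0.006 ]
[ 0.7415 -0.1298  0.006 ]
```

>>> send_rows(steps=[{"dp": [-11.6, 12.7, 0], "roll": 0, "jaw": 10}, {"dp": [-26.6, 21.2, 0], "roll": 0, "jaw": 10}, {"dp": [-43.4, 24.7, 0], "roll": 0, "jaw": 10}, {"dp": [-60.5, 22.7, 0], "roll": 0, "jaw": 10}, {"dp": [-76.2, 15.6, 0], "roll": 0, "jaw": 10}])

```text
time_s: 6.85
tcp_pos: [0.5483, -0.1622, 0.124]
eef_rot: [-179.9, 0.0, -153.1]
contact_force: [-2.9, -8.0, 9.2]
gripper_width: 0.0217
gripper_force: 10.0
```

>>> send_rows(steps=[{"dp": [-12.7, -11.6, 0], "roll": 0, "jaw": 10}, {"dp": [-21.2, -26.6, 0], "roll": 0, "jaw": 10}, {"dp": [-24.7, -43.4, 0], "roll": 0, "jaw": 10}, {"dp": [-22.7, -60.5, 0], "roll": 0, "jaw": 10}, {"dp": [-15.6, -76.2, 0], "roll": 0, "jaw": 10}])

```text
time_s: 7.48
tcp_pos: [0.5978, -0.223, 0.1241]
eef_rot: [-179.9, 0.2, -153.1]
contact_force: [0.4, 2.0, 9.8]
gripper_width: 0.0216
gripper_force: 10.0
```

>>> send_rows(steps=[{"dp": [6.1, -7.5, 0], "roll": 0, "jaw": 10}, {"dp": [13.4, -13.8, 0], "roll": 0, "jaw": 10}, {"dp": [13.4, -13.8, 0], "roll": 0, "jaw": 10}, {"dp": [13.4, -13.8, 0], "roll": 0, "jaw": 50}, {"dp": [13.4, -13.8, 0], "roll": 0, "jaw": 50}])

```text
time_s: 8.1
tcp_pos: [0.5891, -0.2408, 0.1218]
eef_rot: [179.9, -0.1, -153.2]
contact_force: [-0.0, -0.4, 0.1]
gripper_width: 0.0363
gripper_force: 0.0
```

```bash
python3 st.py
```

```text
[ 0.5891 -0.2408  0.1218] r 0.0537 phi -27.2 w 0.0363 F [-0.  -0.4  0.1] 0.0 t 8.1
```

>>> send_rows(steps=[{"dp": [0, 0, -55], "roll": 0, "jaw": 50}, {"dp": [0, 0, -110], "roll": 0, "jaw": 50}, {"dp": [-35, 0, -140], "roll": 0, "jaw": 50}, {"dp": [-80, 0, -140], "roll": 0, "jaw": 50}, {"dp": [-120, 0, -140], "roll": 0, "jaw": 50}])

```text
time_s: 8.72
tcp_pos: [0.6977, -0.1861, 0.2625]
eef_rot: [179.9, -0.0, -153.2]
contact_force: [0.2, -0.7, -0.8]
gripper_width: 0.0436
gripper_force: 0.0
```

```bash
python3 st.py
python3 - <<'E'
from plant import r
import cv2,pickle
from h import *
d={n:r.capture(n) for n in("wrist","scene","top")};pickle.dump(d,open("c4.pkl","wb"))
c=d["wrist"];print(ray(c,(280,210)), proj(c,[[.7267,-.1185,.034],[.727,-.141,.034]])*800/560)
a=cv2.resize(c["image"],(560,420));b=cv2.resize(d["scene"]["image"][210:310,100:220],(480,400),interpolation=2)[:, :400]
cv2.imwrite("pics/w4.png",cv2.resize(c["image"],(800,600),interpolation=2))
t=d["top"]["image"][160:260,310:430];cv2.imwrite("pics/s4.png",np.hstack([cv2.resize(d["scene"]["image"][220:310,140:215],(400,480),interpolation=2),cv2.resize(t[:,:84],(400,480),interpolation=2)]))
E
```

```text
[ 0.6977 -0.1861  0.2625] r 0.1593 phi 10.9 w 0.0436 F [ 0.2 -0.7 -0.8] 0.0 t 8.725
(array([ 0.62238161, -0.22377974,  0.40648498]), array([ 0.29416165,  0.13254287, -0.94673222])) [[464.15936043 315.88855961]
 [439.80114185 304.5311667 ]]
```

View pics/w4.png

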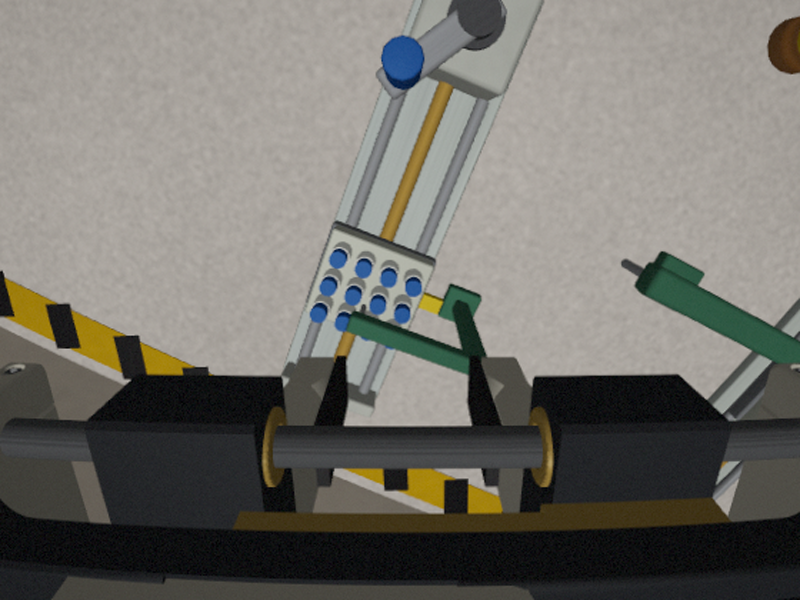

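View pics/s4.png

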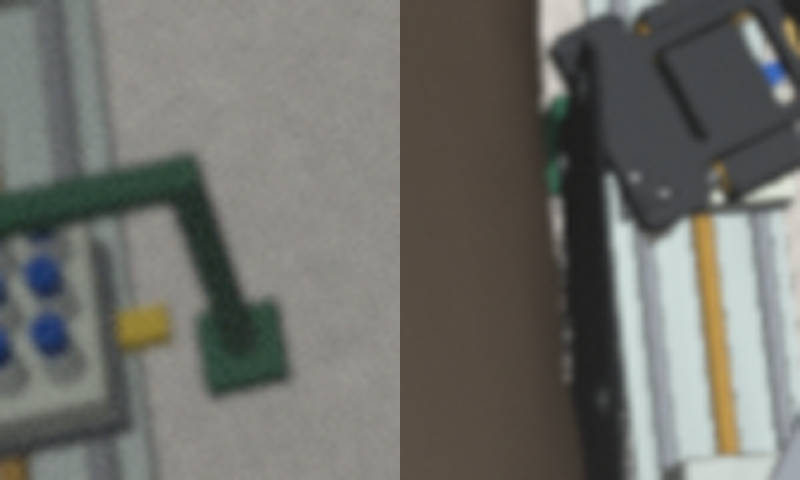

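The wrist view shows the pointer (432,302) and the middle post's foot (460,303), both unobstructed. I take one enlarged crop for the precise reading.

Run:
```python
import pickle
from h import *
d=pickle.load(open("c4.pkl","rb"))
cv2.imwrite("pics/w5.png",cv2.resize(d["wrist"]["image"][190:238,283:347],(800,600),interpolation=2))
```

```text
(no output)
```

View pics/w5.png

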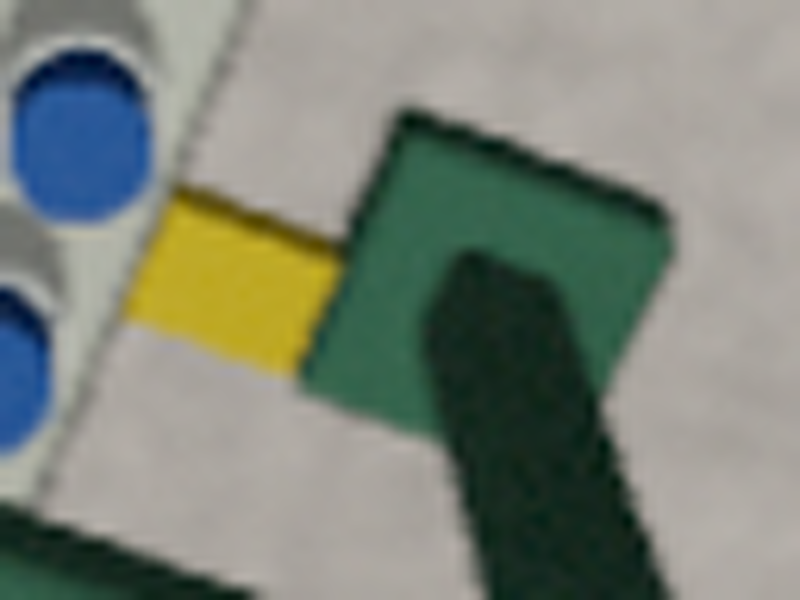

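The crop shows the yellow tip edge from (343,260) to (300,375), the foot plate centred at (485,316) and the post's foot centred near (487,308).

Run:
```python
import pickle
from h import *
np.set_printoptions(precision=4,suppress=True)
d=pickle.load(open("c4.pkl","rb"));W=d["wrist"];S=d["scene"]
q=lambda x,y:(283+(x+.5)/12.5-.5,190+(y+.5)/12.5-.5)
s=lambda x,y:(140+(x+.5)/5.333-.5,220+(y+.5)/5.333-.5)
w=np.array([np.cos(np.radians(5)),np.sin(np.radians(5)),0]);n=np.array([-w[1],w[0],0])
e=at(W,q(405,130),.006)-at(W,q(303,388),.006);print("plate edge dir",np.degrees(np.arctan2(-e[1],-e[0])),np.linalg.norm(e))
g=at(W,q(245,0),.06)-at(W,q(40,500),.06);print("carriage edge dir",np.degrees(np.arctan2(-g[1],-g[0])))
for pz in(.034,.038):
  P=at(W,q(321,318),pz)
  for mz in(0.004,.006,.008):
    M=at(W,q(485,316),mz);print("W",pz,mz,P,M,(M-P)@w,(M-P)@n)
P=at(S,s(168,325),.034)
M=at(S,s(244,345),.006);print("S",P,M,(M-P)@w,(M-P)@n)
# triangulate plate centre
Tt=pickle.load(open("c0.pkl","rb"))["top"]
def tri(L):
    A=np.zeros((3,3));b=np.zeros(3)
    for c,uv in L:
        o,v=ray(c,uv);v=v/np.linalg.norm(v);Q=np.eye(3)-np.outer(v,v);A+=Q;b+=Q@o
    return np.linalg.solve(A,b)
print("plate tri",tri([(W,q(485,316)),(S,s(244,345))]),"ptr tri",tri([(W,q(321,318)),(S,s(168,323))]))
Hh=at(W,(402*.7,58*.7),.147);print("handle",Hh)
```

```text
plate edge dir 7.484599392688092 0.028796238556266937
carriage edge dir 6.001935395097323
W 0.034 0.004 [ 0.7288 -0.1396  0.034 ] [ 0.7297 -0.1181  0.004 ] 0.0027972472548154392 0.02127114636002971
W 0.034 0.006 [ 0.7288 -0.1396  0.034 ] [ 0.7292 -0.1187  0.006 ] 0.0022201828917220484 0.020794711595555175
W 0.034 0.008 [ 0.7288 -0.1396  0.034 ] [ 0.7286 -0.1192  0.008 ] 0.0016431185286286587 0.020318276831080655
W 0.038 0.004 [ 0.7276 -0.1405  0.038 ] [ 0.7297 -0.1181  0.004 ] 0.004014290927906 0.022072335948740265
W 0.038 0.006 [ 0.7276 -0.1405  0.038 ] [ 0.7292 -0.1187  0.006 ] 0.003437226564812609 0.021595901184265732
W 0.038 0.008 [ 0.7276 -0.1405  0.038 ] [ 0.7286 -0.1192  0.008 ] 0.002860162201719219 0.021119466419791216
S [ 0.728 -0.14   0.034] [ 0.7253 -0.1181  0.006 ] -0.0007997343975966905 0.022079603724558652
plate tri [ 0.7277 -0.1186  0.0096] ptr tri [ 0.7282 -0.1398  0.0357]
handle [ 0.5896 -0.2431  0.147 ]
```

>>> send_rows(steps=[{"dp": [52, -26, 0], "roll": 0, "jaw": 50}, {"dp": [104, -52, 0], "roll": 0, "jaw": 50}, {"dp": [156, -78, 0], "roll": 0, "jaw": 50}, {"dp": [208, -104, 0], "roll": 0, "jaw": 50}, {"dp": [260, -130, 0], "roll": 0, "jaw": 50}])

```text
time_s: 9.5
tcp_pos: [0.5212, -0.4215, 0.2625]
eef_rot: [179.9, -0.0, -153.2]
contact_force: [0.5, -0.8, 0.2]
gripper_width: 0.0437
gripper_force: 0.0
```

Run:
```python
from plant import r
import pickle
from h import *
np.set_printoptions(precision=4,suppress=True)
d0=pickle.load(open("c0.pkl","rb"))
d5={n:r.capture(n) for n in("top","scene")}
for n in("top","scene"):
    ims=[r.capture(n)["image"].astype(float) for _ in range(4)]
    d5[n]["image"]=(sum(ims)/4).astype(np.uint8)
pickle.dump(d5,open("c5.pkl","wb"))
def cen(im,box,lo,hi,big=8):
    x0,x1,y0,y1=box;c=cv2.resize(im[y0:y1,x0:x1],None,fx=big,fy=big,interpolation=2)
    m=cv2.inRange(cv2.cvtColor(c,cv2.COLOR_BGR2HSV),lo,hi);k,l,s,ce=cv2.connectedComponentsWithStats(m)
    i=1+np.argmax(s[1:,4]);return (ce[i]+.5)/big-.5+[x0,y0],s[i]/np.array([big]*4+[big*big])
Y=((18,100,60),(35,255,255))
w=np.array([np.cos(np.radians(5)),np.sin(np.radians(5)),0])
for nm,d,n,box in(("c0",d0,"top",(345,362,222,242)),("c5",d5,"top",(335,362,175,200)),("c0",d0,"scene",(150,175,225,248)),("c5",d5,"scene",(158,180,268,292))):
    c=d[n]
    try: uv,s=cen(c["image"],box,*Y);P=at(c,uv,.035);print(nm,n,uv,s,P,P@w)
    except Exception as e:print(nm,n,e)
# green plate in top (dark arm excluded by box): print hsv profile
t=d5["top"]["image"][182:206,326:362]
h=cv2.cvtColor(t,cv2.COLOR_BGR2HSV);print(h[...,2]);print((h[...,1]>110).astype(int))
```

```text
c0 top [355.6493 231.2288] [ 7.25    7.      7.875   5.375  38.0625] [ 0.6324 -0.1576  0.035 ] 0.6162081882772037
c5 top [351.3435 191.3741] [13.     14.125   7.5     5.375  35.9219] [ 0.7297 -0.1485  0.035 ] 0.7139991495396613
c0 scene [160.1448 237.1085] [ 6.125   9.25    9.25    7.125  50.6719] [ 0.631 -0.158  0.035] 0.6147902996918029
c5 scene [166.1384 280.9689] [ 3.75    9.5     9.875   8.     62.4062] [ 0.7281 -0.1489  0.035 ] 0.7123112096156318
[[156 155 155 155 155 155 154 155 155 155 155 154 153 147 124  85  70  80
   84  85  84  85  85  84  83  83  83  82  82  82  82  82  82  82  81  80]
 [154 155 156 155 154 155 156 156 156 156 155 155 151 137 105  67  62  76
   80  80  79  79  79  78  77  76  76  74  72  70  70  72  77  79  80  81]
 [154 155 156 154 152 154 155 155 154 154 155 154 147 122  82  54  55  63
   64  64  69  76  78  77  76  77  80  77  67  64  66  83 106 115 119 116]
 [156 157 157 155 153 154 154 153 153 153 155 152 137 103  65  47  48  51
   51  60  84 106 112 112 107 105 112 108  85  77  81 110 147 160 158 144]
 [158 159 158 157 155 154 154 153 151 152 153 1
[... 4034 characters left out ...]
0 0 0 0 0 0 0 0 0 0 0 0]
 [0 0 0 0 0 0 0 0 0 0 0 0 0 0 0 0 0 0 0 0 0 0 0 0 0 0 0 0 0 0 0 0 0 0 0 0]
 [0 0 0 0 0 0 0 0 0 0 0 0 0 0 0 0 0 0 0 0 0 0 0 0 0 0 0 0 0 0 0 0 0 0 0 0]
 [0 0 0 0 0 0 0 0 0 0 0 0 0 0 0 0 0 0 0 0 0 0 0 0 0 0 0 0 0 0 0 0 0 0 0 0]
 [0 0 0 0 0 0 0 0 0 0 0 0 0 0 0 0 0 0 0 0 0 0 0 0 0 0 0 0 0 0 0 0 0 0 0 0]
 [0 0 0 0 0 0 0 0 0 0 0 0 0 0 0 0 0 0 0 0 0 0 0 0 0 0 0 0 0 0 0 0 0 0 0 0]
 [0 0 0 0 0 0 0 0 0 0 0 0 0 0 0 0 0 0 0 0 0 0 0 0 0 0 0 0 0 0 0 0 0 0 0 0]
 [0 0 0 0 0 0 0 0 0 0 0 0 0 0 0 0 0 0 0 0 0 0 0 0 0 0 0 0 0 0 0 0 0 0 0 0]
 [0 0 0 0 0 0 0 0 0 0 0 0 0 0 0 0 0 0 0 0 0 0 0 0 0 0 0 0 0 0 0 0 0 0 0 0]
 [0 0 0 0 0 0 0 0 0 0 0 0 0 0 0 0 0 0 0 0 0 0 0 0 0 0 0 0 0 0 0 0 0 0 0 0]]
```

Run:
```python
import pickle
from h import *
np.set_printoptions(precision=4,suppress=True)
T=pickle.load(open("c5.pkl","rb"))["top"]
print("cam",ray(T,(280,210))[0])
for deg in(5,6):
  w=np.array([np.cos(np.radians(deg)),np.sin(np.radians(deg)),0])
  for zt in(.004,.006,.008,.010):
    B=at(T,(334,188.75),zt);F=at(T,(333,201.44),0)
    print(deg,zt,B,F,"size",(B-F)@w,"remaining",((B+F)/2-at(T,(351.34,191.37),.035))@w, "scale check w/ z.033",((B+F)/2-at(T,(351.34,191.37),.033))@w)
# post silhouette: left side and right side of dark arm stem at rows -> foot
```

```text
cam [0.4633 0.0197 1.0936]
5 0.004 [ 0.7435 -0.1103  0.004 ] [ 0.7119 -0.1082  0.    ] size 0.0312526095130856 remaining 0.0013788450840236343 scale check w/ z.033 0.0009050696179154925
5 0.006 [ 0.7429 -0.1101  0.006 ] [ 0.7119 -0.1082  0.    ] size 0.030761099931234753 remaining 0.0011330902930981553 scale check w/ z.033 0.0006593148269900131
5 0.008 [ 0.7424 -0.1098  0.008 ] [ 0.7119 -0.1082  0.    ] size 0.030269590349383906 remaining 0.0008873355021727864 scale check w/ z.033 0.00041356003606464464
5 0.01 [ 0.7419 -0.1096  0.01  ] [ 0.7119 -0.1082  0.    ] size 0.029778080767532942 remaining 0.0006415807112473062 scale check w/ z.033 0.00016780524513916443
6 0.004 [ 0.7435 -0.1103  0.004 ] [ 0.7119 -0.1082  0.    ] size 0.031162906250377508 remaining 0.0020639694000165795 scale check w/ z.033 0.0015965567668998518
6 0.006 [ 0.7429 -0.1101  0.006 ] [ 0.7119 -0.1082  0.    ] size 0.030676403242005094 remaining 0.0018207178958303183 scale check w/ z.033 0.0013533052627135906
6 0.008 [ 0.7424 -0.1098  0.008 ] [ 0.7119 -0.1082  0.    ] size 0.030189900233632685 remaining 0.0015774663916441676 scale check w/ z.033 0.00111005375852744
6 0.01 [ 0.7419 -0.1096  0.01  ] [ 0.7119 -0.1082  0.    ] size 0.029703397225260157 remaining 0.001334214887457905 scale check w/ z.033 0.0008668022543411773
```

The remaining distance is about +1 mm, and the top, scene and wrist estimates agree. I regrasp and turn about 7.5° more.

>>> send_rows(steps=[{"dp": [-35, 33, 0], "roll": 0, "jaw": 50}, {"dp": [-70, 65, 0], "roll": 0, "jaw": 50}, {"dp": [-105, 98, 0], "roll": 0, "jaw": 50}, {"dp": [-140, 130, 0], "roll": 0, "jaw": 50}, {"dp": [-140, 130, 0], "roll": 0, "jaw": 50}])

```text
time_s: 10.62
tcp_pos: [0.5914, -0.2377, 0.2626]
eef_rot: [180.0, 0.0, -152.9]
contact_force: [0.6, -0.3, -0.3]
gripper_width: 0.0441
gripper_force: 0.0
```

>>> send_rows(steps=[{"dp": [0, 0, 50], "roll": 0, "jaw": 50}, {"dp": [0, 0, 100], "roll": 0, "jaw": 50}, {"dp": [0, 0, 140], "roll": 0, "jaw": 50}, {"dp": [0, 0, 140], "roll": 0, "jaw": 50}, {"dp": [0, 0, 140], "roll": 0, "jaw": 10}])

```text
time_s: 11.25
tcp_pos: [0.591, -0.2417, 0.1243]
eef_rot: [-179.9, 0.1, -153.2]
contact_force: [-0.2, 0.6, 1.3]
gripper_width: 0.038
gripper_force: 0.0
```

>>> send_rows(steps=[{"dp": [0, 0, 0], "roll": 0, "jaw": 10}, {"dp": [0, 0, 0], "roll": 0, "jaw": 10}, {"dp": [0, 0, 0], "roll": 0, "jaw": 10}])

```text
time_s: 11.62
tcp_pos: [0.5912, -0.2416, 0.1244]
eef_rot: [-179.9, 0.1, -153.2]
contact_force: [1.1, 0.2, 6.9]
gripper_width: 0.0216
gripper_force: 10.0
```

>>> send_rows(steps=[{"dp": [3, -2, 0], "roll": 0, "jaw": 10}, {"dp": [6, -3.9, 0], "roll": 0, "jaw": 10}, {"dp": [6, -3.9, 0], "roll": 0, "jaw": 10}, {"dp": [6, -3.9, 0], "roll": 0, "jaw": 50}, {"dp": [6, -3.9, 0], "roll": 0, "jaw": 50}])

```text
time_s: 12.25
tcp_pos: [0.5859, -0.2473, 0.1224]
eef_rot: [180.0, -0.0, -153.2]
contact_force: [0.3, -0.1, 0.0]
gripper_width: 0.0361
gripper_force: 0.0
```

>>> send_rows(steps=[{"dp": [0, 0, -50], "roll": 0, "jaw": 50}, {"dp": [0, 0, -100], "roll": 0, "jaw": 50}, {"dp": [0, 0, -140], "roll": 0, "jaw": 50}, {"dp": [40, -40, -140], "roll": 0, "jaw": 50}, {"dp": [80, -80, -140], "roll": 0, "jaw": 50}])

```text
time_s: 12.88
tcp_pos: [0.5509, -0.3553, 0.2631]
eef_rot: [-180.0, 0.0, -153.1]
contact_force: [-0.1, -0.6, 0.6]
gripper_width: 0.0438
gripper_force: 0.0
```

>>> send_rows(steps=[{"dp": [40, -30, 0], "roll": 0, "jaw": 50}, {"dp": [60, -50, 0], "roll": 0, "jaw": 50}, {"dp": [60, -50, 0], "roll": 0, "jaw": 50}])

```text
time_s: 13.25
tcp_pos: [0.5187, -0.4282, 0.2617]
eef_rot: [179.9, -0.1, -153.4]
contact_force: [0.1, 0.2, -0.6]
gripper_width: 0.0438
gripper_force: 0.0
```

Run:
```python
from plant import r
import pickle
from h import *
np.set_printoptions(precision=4,suppress=True)
w=np.array([np.cos(np.radians(5.2)),np.sin(np.radians(5.2)),0])
for n,box in(("top",(335,362,175,200)),("scene",(158,180,268,294))):
    c=r.capture(n);im=np.mean([c["image"]]+[r.capture(n)["image"] for _ in range(3)],0).astype(np.uint8)
    x0,x1,y0,y1=box;z=cv2.resize(im[y0:y1,x0:x1],None,fx=8,fy=8,interpolation=2)
    m=cv2.inRange(cv2.cvtColor(z,cv2.COLOR_BGR2HSV),(18,100,60),(35,255,255));k,l,s,ce=cv2.connectedComponentsWithStats(m)
    i=1+np.argmax(s[1:,4]);P=at(c,(ce[i]+.5)/8-.5+[x0,y0],.035)
    o=at(c,{"top":(351.34,191.37),"scene":(166.138,280.969)}[n],.035);print(n,P,"moved",(P-o)@w)
s=r.get_state();print(s["tcp_pos"],s["contact_force"],s["time_s"])
```

```text
top [ 0.7304 -0.1484  0.035 ] moved 0.000668618759707091
scene [ 0.7289 -0.1489  0.035 ] moved 0.0008019589344479399
[ 0.5205 -0.4259  0.2627] [ 0.8995 -0.4704 -0.4706] 13.65
```

The carriage moved another 0.7 to 0.8 mm, so it is aligned to within a fraction of a millimetre. The arm is clear, so I hand in.

```bash
python3 -c "
from plant import r
print(r.close_job())"
```

```text
the job is handed in; nothing more can be done
None
```

I turned the blue crank clockwise about 707° (just under two turns); by my camera estimates the pointer is within about 1 mm of the green post, the handle is released, the arm is clear and the job is handed in, though I was shown no verdict.

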